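Move the quick-lock antenna to the new gateway

TASK

Move the stub antenna from the old gateway to the bare jack on the new one: draw back its sprung sleeve to unlock it, pull it straight off the old jack and let the sleeve snap forward, then set it over the bare jack and press it down, gently, until it is fully home, upright and locked with its sleeve forward. Do not force either jack, and leave the things lying about where they are.

Things in the scene. Friction and masses are not known exactly. Their poses are not given: they have to be found in the camera images.
- antenna: the stub antenna, about 100 g: black tube 21 mm across with a brass rim below, a knurled steel sleeve around it, and a mast 18 mm across from 45 mm up to the flat top, 70 mm above the origin. Origin on its axis at the lower rim, z up to the mast. It starts locked home on the old jack (0.5 mm play); pulled by tube or mast the lock holds past 50 N
- sleeve (a joint): sleeve travel along the antenna, m: 0 forward (down), 0.0065 fully back (up). Sleeve 26 mm across, 8 to 30 mm above the rim when forward; its spring pushes it forward with 5.6 N + 0.4 N/mm. About 5 mm back, the claws let go: gripped and pulled straight up with about 9 N, it unlocks and the antenna comes off with it, then it snaps forward by itself
- antenna_mouth (a point): centre of the antenna's open mouth (its origin). Bore upwards: 16 mm across for 16 mm, then 11 mm across to a depth of 42 mm; four lock claws near the mouth leave 10 mm between them. A jack's nipple enters if within about 1 mm of the axis, else its tip catches. Once in, the antenna slides down till its claws rest on the nipple's cone, rim 10 mm above the foot, and stands there if let go
- antenna_top (a point): centre of the antenna's flat top. With the claws resting on the cone and the sleeve left free, pushing down on the top or the gripped mast with 10 to 16 N makes sleeve and claws ride back and snap in as the rim meets the foot, 10 mm lower. It cannot snap in while the sleeve is held
- old_jack_foot (a point): old gateway's jack: on its axis, on top of its brass foot (24 mm across, 4 mm thick), where the antenna's rim sits. Above this point the nipple: neck 9 mm across to 5 mm, lock bead 14 mm across to 8 mm, cone to 9 mm across at 12.5 mm, then straight, 9 mm across, chamfered to a 8 mm tip at 37 mm. More than 35 N of contact with the antenna strains a jack
- old_gateway: the old gateway, fixed: flat white plastic box 150 x 190 mm, flat top 36 mm above the table, one jack. Origin under its centre; x to its rear (sockets), y to its left, z up. Left or right of the table
- new_gateway: the new gateway on the other side, fixed: white box 150 x 200 mm, top 52 mm high, axes as the old one's. Its bare jack (same nipple) is nutted in a slot: axis at x 25, y 55 mm, give or take 6 mm in y; foot's top 56 to 60 mm above the origin: feel for it. A fixed paddle aerial, 24 mm wide, stands at x 25, y -60, to 141 mm. Over 35 N of contact with the antenna strains the jack
- adapter: loose bystander: black plug-in power adapter, 62 x 42 x 34 mm with two flat prongs; origin under its centre
- screwdriver: loose bystander: screwdriver, 160 mm long, lying; origin under its middle, x along its shaft
- hinge: loose bystander: open steel butt hinge, 42 x 60 x 6 mm, lying flat; origin under its centre
- screw_jar: loose bystander: closed glass jar with a steel cap, 56 mm across, 62 mm tall; origin under its centre
- joiner: loose bystander: white socket joiner block, 34 x 20 x 20 mm; origin under its centre
- mug: loose bystander: white ceramic mug, 80 mm across, 88 mm tall; origin under its centre
- paddle_spare: loose bystander: flat black paddle aerial with a brass nut, about 105 x 20 x 14 mm, lying; origin under its middle

How it is judged:
By the outcome, as a careful person would: the job done as asked, in the order asked, and still so for the second after the job is handed in, with the robot touching nothing.
It also fails if it takes over 61 s, if anything falls off the work surface, if the arm or the gripper's body presses on something with over 40 N, if the wrist force passes 120 N, or if a joint passes its speed limit or range.

ROBOT

A 6-joint arm with a two-finger parallel gripper is mounted at the origin on the work surface. World frame = base frame: x ahead of the robot, y to its left, z up, the work surface at z = 0. Lengths are in mm, angles in rad, forces in N, time in s.
With the tool pointing down it reaches from about 300 to 850 mm from the base axis. Payload 4.2 kg.
Tool frame: the origin (TCP) lies at the very end of the fingers, on their centre line; the grasp point (between the pads) lies 19 mm behind it; z points along the fingers, y is the line along which they close (so a half turn about z gives the same grasp; the last joint's range is limited). The gripper opens to 91 mm and grips with 3 to 60 N. Pads are 32 mm wide; open, the fingers measure 118 mm over their backs; the gripper's body (76 mm by 178 mm) begins 60 mm behind the grasp point.
Start: joints at [-1.164, 0.32, 1.565, -0, 1.257, -0.02], TCP at [238.032, -523.435, 213.976] pointing down, gripper open.
Joint ranges: [-3.11, 3.11], [-0.84, 2.01], [0.21, 2.61], [-1.34, 4.49], [0.05, 2.63], [-2.56, 2.56]. Speed limits (rad/s): [2.57, 2.57, 3.14, 3.14, 3.14, 3.14].

INTERFACE

Orientations are given as a rotation vector (axis times angle).
In Python, from plant import get_obs, cams, workorder gives the robot as it stands. The module is installed in compiled form; this text tells all that it offers.
- The arm moves only by the shell command python3 -m handwheel 'ROWS' [FORCE]. ROWS is JSON, a list of rows, each an object with "fingers": the finger opening in m, from 0 to 0.0912; "xyz": the shift along the world's x, y, z in m, a list of three; "turn": the turn about the world's z in rad. A call has 1 to 10 rows; each row is the pose to reach, as a shift and turn from the pose commanded when the call began; what a row does not reach only later rows make up. A row lasts 1/10 s, in which the tool goes at most 50 mm and 8.59 degrees, less where a joint would pass 70% of its speed; a pose out of reach is approached as far as the arm can. A call with a gripper value outside its range is refused whole. The fingers move at their own pace and stop on an object; FORCE is the grip in N (left out, the last holds). Time passes only in rows, so rows that repeat a pose let the fingers close. It gives the time, the measured TCP pose, the force, the opening and the grip force at its end, in the units of the state.
- get_obs(): the state, without advancing time (a new reading comes with each control period).
- cams.read_camera(name): name is "scene" or "top" or "wrist"; returns the picture (480x640x3 uint8, blue, green, red); there is no depth.
- cams.get_calibration(name): a dict with "mtx" (3x3 intrinsics, pixels), "extrinsics" (4x4, takes a point from camera to world coordinates); the wrist camera has in their place "tool_from_camera" (4x4, takes a point from camera to tool coordinates, whose origin is the TCP and whose axes are the flange's). Camera axes: x right, y down, z forward; pixel columns grow to the right and rows downward; lengths in mm; the calibration is good to about 2 mm. The wrist camera is an equidistant fisheye: a pixel r from the principal point sees the ray r / f radians off the axis. A picture is of the moment at which its call begins: read the wrist's pose just before it. get_calibration takes no time and is no camera call.
- workorder.sign_off(): hands the job in; it is judged then, once.
The state is a dict: "t": time; "qpos": joint angles; "qvel": joint speeds; "joint_efforts": joint torques, N m; "position": TCP position; "tool_rot": TCP orientation; "ft_force": force on the tool from outside, world axes, zero at the start; "moment": the same for the moment, N m; "opening": finger opening in mm; "grasp_force": force on a finger pad.
Only numpy, scipy, OpenCV 4.12 (cv2) and the standard library are available. Lean on these libraries where they do the work, as an engineer would, in place of code of your own. Each camera call takes 0.05 s, during which the arm holds its last target. There are 200 camera calls.

## Working session

There is one attempt and no reset: what is moved stays moved. The work goes in short steps, Python scripts to look and compute and a shell command to move; the robot and the scene stay as the last step left them, time stands still between calls to the robot, and variables do not carry over. Pictures are saved under pics/ and viewed, at most 10 in all, crops included, and the job is handed in when it is done.

```bash
mkdir -p pics
python3 - <<'E'
from plant import get_obs,cams
import cv2,numpy as np
for n in ("scene","top"):
    cv2.imwrite(f"pics/{n}0.png",cams.read_camera(n)); c=cams.get_calibration(n); print(n,{k:np.round(v,3).tolist() if not isinstance(v,str) else v for k,v in c.items()})
c=cams.get_calibration("wrist");print({k:np.round(v,3).tolist() if not isinstance(v,str) else v for k,v in c.items()})
o=get_obs();print(o)
E
```

```text
scene {'mtx': [[490.103, 0.0, 318.036], [0.0, 490.103, 236.892], [0.0, 0.0, 1.0]], 'extrinsics': [[0.633, 0.625, -0.457, 1085.272], [0.774, -0.499, 0.39, -434.173], [0.015, -0.601, -0.799, 982.567], [0.0, 0.0, 0.0, 1.0]]}
top {'mtx': [[527.855, 0.0, 322.589], [0.0, 527.855, 236.607], [0.0, 0.0, 1.0]], 'extrinsics': [[-0.017, -0.99, 0.143, 406.196], [-1.0, 0.019, 0.017, -16.835], [-0.019, -0.143, -0.99, 1244.872], [0.0, 0.0, 0.0, 1.0]]}
{'mtx': [[371.648, 0.0, 321.725], [0.0, 371.648, 236.941], [0.0, 0.0, 1.0]], 'tool_from_camera': [[-0.0, -0.971, -0.238, 66.248], [1.0, 0.0, -0.001, 0.501], [0.001, -0.238, 0.971, -170.692], [0.0, 0.0, 0.0, 1.0]]}
{'t': 0.1, 'qpos': array([-1.16395338e+00,  3.20197661e-01,  1.56552014e+00,  2.59397418e-05,
        1.25741029e+00, -1.99872725e-02]), 'qvel': array([-0.0012027 , -0.00026778, -0.00269924, -0.00055943,  0.00011994,
       -0.0013187 ]), 'joint_efforts': array([-9.44836283e-04, -4.13332880e+01, -2.32508844e+01,  7.28461845e-02,
        4.21868975e-02, -5.02653040e-05]), 'position': array([ 237.88282348, -522.99982892,  213.23609255]), 'tool_rot': array([-3.06884566e+00, -6.65052977e-01,  4.25383845e-04]), 'ft_force': array([0.18815557, 0.64760891, 0.48193405]), 'moment': array([ 0.00453626,  0.00947486, -0.0053235 ]), 'grasp_force': 0.0, 'opening': 90.97984329724486}
```

View pics/top0.png

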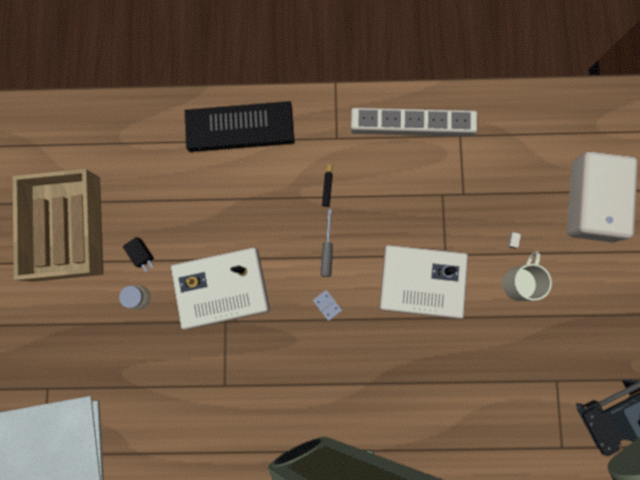

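View pics/scene0.png

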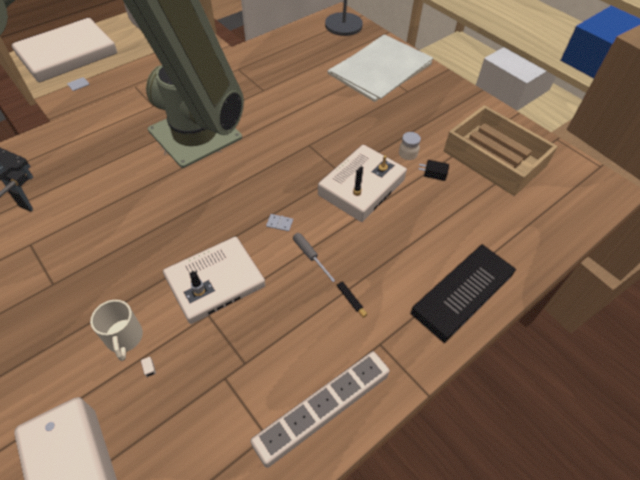

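Top view: old gateway on the right (about 382-467, 247-318) with the antenna near (450,271). The new one is on the left (172-268, 248-328), with its bare jack at (193,282) and paddle at (240,270). The scene view agrees.

```bash
cat > h.py <<'E'
import numpy as np,cv2
from plant import get_obs,cams
from scipy.spatial.transform import Rotation as R
def ray(n,px,obs=None):
    c=cams.get_calibration(n);K=c["mtx"]
    d=np.array([(px[0]-K[0,2])/K[0,0],(px[1]-K[1,2])/K[1,1],1.])
    if n=="wrist":
        r=np.hypot(d[0],d[1]);d=np.array([d[0]/r*np.sin(r),d[1]/r*np.sin(r),np.cos(r)]) if r>0 else np.array([0,0,1.])
        T=np.eye(4);T[:3,:3]=R.from_rotvec(obs["tool_rot"]).as_matrix();T[:3,3]=obs["position"];T=T@c["tool_from_camera"]
    else:T=np.array(c["extrinsics"])
    d=T[:3,:3]@d;return T[:3,3],d/np.linalg.norm(d)
def onz(n,px,z,obs=None):
    o,d=ray(n,px,obs);return o+d*(z-o[2])/d[2]
def cross(r1,r2):
    (a,u),(b,v)=r1,r2
    t=np.linalg.lstsq(np.c_[u,-v],b-a,rcond=None)[0];p,q=a+u*t[0],b+v*t[1]
    return (p+q)/2,np.linalg.norm(p-q)
E
python3 - <<'E'
from h import *
im=cv2.imread("pics/top0.png");s=cv2.imread("pics/scene0.png")
hsv=cv2.cvtColor(im,cv2.COLOR_BGR2HSV);m=((hsv[...,1]<50)&(hsv[...,2]>165)).astype(np.uint8)
for nm,z,(x0,x1,y0,y1) in(("old",36,(370,480,235,330)),("new",52,(160,280,235,340))):
    mm=np.zeros_like(m);mm[y0:y1,x0:x1]=m[y0:y1,x0:x1]
    c=max(cv2.findContours(mm,0,1)[0],key=cv2.contourArea)
    P=np.array([onz("top",p[0],z)[:2] for p in c],np.float32)
    print(nm,cv2.minAreaRect(P),cv2.boxPoints(cv2.minAreaRect(P)).round(1).tolist())
def cr(i,x,y,w=50,h=37): return cv2.resize(i[y-h:y+h,x-w:x+w],(400,296),interpolation=cv2.INTER_CUBIC)
cv2.imwrite("pics/mos.png",np.vstack([np.hstack([cr(im,430,275),cr(im,215,285)]),np.hstack([cr(s,205,285),cr(s,365,180)])]))
E
```

```text
old ((475.03424072265625, -224.76815795898438), (185.2802734375, 144.91107177734375), 82.81022644042969) [[391.6000061035156, -307.6000061035156], [535.2999877929688, -325.70001220703125], [558.5, -141.89999389648438], [414.70001220703125, -123.80000305175781]]
new ((467.5619812011719, 241.91038513183594), (145.08522033691406, 194.71994018554688), 11.190059661865234) [[377.5, 323.29998779296875], [415.29998779296875, 132.3000030517578], [557.5999755859375, 160.5], [519.7999877929688, 351.5]]
```

View pics/mos.png

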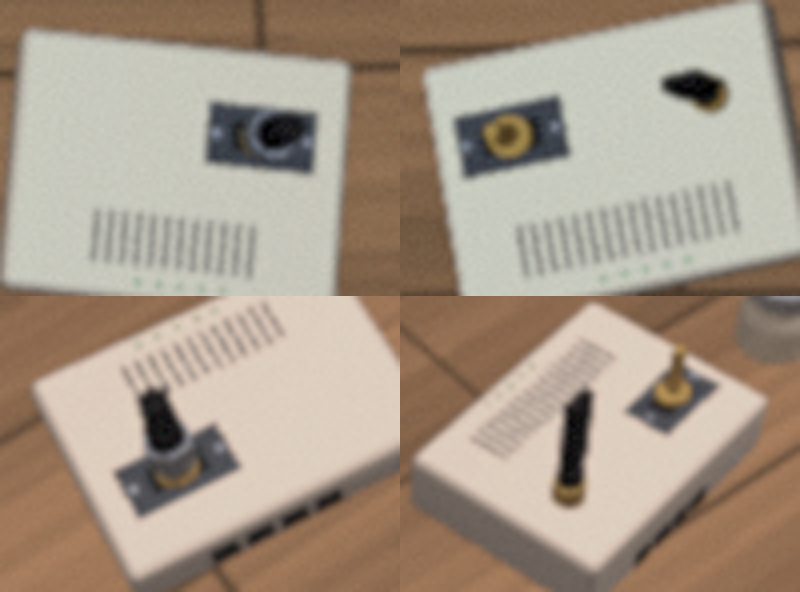

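Crops: the antenna top is near top pixel (450,270.5) and scene pixel (193.7,272). The bare jack foot is at top (192,281.7) and scene (383.5,166.5), with its tip at scene (385,156.5). The antenna's sleeve is the silver ring, and the foot shows gold below it.

Run:
```python
from h import *
print("anttop",cross(ray("top",(450,270.5)),ray("scene",(193.7,272))),onz("top",(450,270.5),110))
print("foot",cross(ray("top",(192,281.75)),ray("scene",(383.5,166.5))),onz("top",(192,281.75),58),onz("scene",(383.5,166.5),58))
a=np.radians(11.2);Rm=np.array([[np.cos(a),-np.sin(a)],[np.sin(a),np.cos(a)]])
for dy in(49,55,61):print(Rm@[25,dy]+[467.6,241.9])
```

```text
anttop (array([ 491.65579202, -270.56578636,  105.8681585 ]), np.float64(0.5010157206665522)) [ 491.46052557 -269.42004047  110.        ]
foot (array([481.62594706, 301.34292324,  55.09455087]), np.float64(2.6123894533885292)) [480.66987764 299.46564154  58.        ] [484.06183356 300.30600286  58.        ]
[482.60639567 294.82266139]
[481.44098957 300.70839232]
[480.27558346 306.59412326]
```

```bash
python3 -m handwheel '[{"fingers":0.06,"xyz":[0.253,0.253,0],"turn":1.14},{"fingers":0.06,"xyz":[0.253,0.253,0],"turn":1.14},{"fingers":0.06,"xyz":[0.253,0.253,0],"turn":1.14},{"fingers":0.06,"xyz":[0.253,0.253,0],"turn":1.14},{"fingers":0.06,"xyz":[0.253,0.253,0],"turn":1.14},{"fingers":0.06,"xyz":[0.253,0.253,0],"turn":1.14},{"fingers":0.06,"xyz":[0.253,0.253,0],"turn":1.14},{"fingers":0.06,"xyz":[0.253,0.253,0],"turn":1.14},{"fingers":0.06,"xyz":[0.253,0.253,0],"turn":1.14},{"fingers":0.06,"xyz":[0.253,0.253,0],"turn":1.14}]'
python3 -m handwheel '[{"fingers":0.06,"xyz":[0,0,0],"turn":0},{"fingers":0.06,"xyz":[0,0,0],"turn":0},{"fingers":0.06,"xyz":[0,0,0],"turn":0}]'
python3 - <<'E'
from h import *
o=get_obs();im=cams.read_camera("wrist");cv2.imwrite("pics/w1.png",im)
print(o["position"],o["tool_rot"],o["qpos"],o["ft_force"])
import pickle;pickle.dump(o,open("w1.pkl","wb"))
E
```

```text
t: 1.1
position: [490.6, -270.6, 213.6]
tool_rot: [-2.227, -2.215, 0.001]
ft_force: [0.3, 0.1, 0.4]
opening: 60.1
grasp_force: 0.0
t: 1.4
position: [490.4, -271.2, 214.0]
tool_rot: [2.228, 2.215, 0.0]
ft_force: [-0.2, 0.1, -0.6]
opening: 60.1
grasp_force: 0.0
[ 490.43457621 -271.21308101  214.04880002] [2.22807445e+00 2.21458559e+00 5.04517000e-05] [-5.25665546e-01  2.96565849e-01  1.59799613e+00 -6.49961559e-06
  1.24688411e+00 -5.19591071e-01] [-0.18840242  0.09502039 -0.56855899]
```

View pics/w1.png

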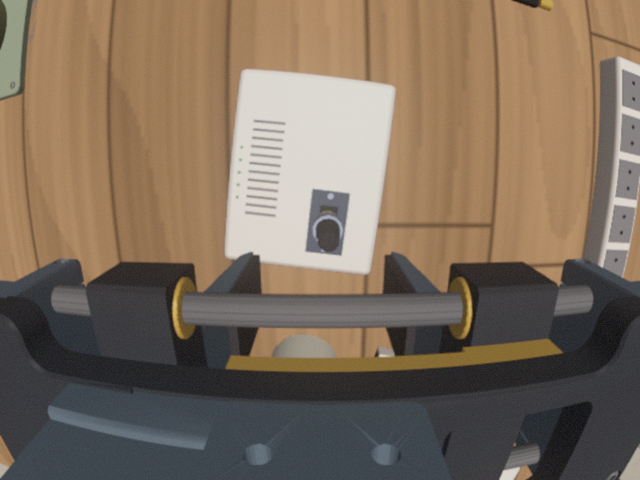

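The wrist view shows the antenna mast as a dark blob, with its top disc centred near (328,239), below the sleeve ring at (328,229). The finger gap is centred at about x 322.

Run:
```python
from h import *
import pickle
o=pickle.load(open("w1.pkl","rb"));im=cv2.imread("pics/w1.png")
g=im[190:262,300:356].max(2);m=(g<45).astype(np.uint8)
n,l,s,c=cv2.connectedComponentsWithStats(m)
for i in range(1,n):
    if s[i,4]>30:print(s[i],c[i]+[300,190])
i=1+np.argmax(s[1:,4]);print([ (190+r,300+np.where(l[r]==i)[0].min(),300+np.where(l[r]==i)[0].max()) for r in range(72) if (l[r]==i).any()][::3])
for p in((328.5,240),(328.5,238)):print(onz("wrist",p,110,o))
```

```text
Traceback (most recent call last):
ValueError: attempt to get argmax of an empty sequence
```

Run:
```python
from h import *
import pickle
o=pickle.load(open("w1.pkl","rb"));im=cv2.imread("pics/w1.png")
g=im[190:262,300:356].max(2);print(np.percentile(g,[0,5,10,20,30,40]))
m=(g<g.min()+25).astype(np.uint8)
n,l,s,c=cv2.connectedComponentsWithStats(m)
i=1+np.argmax(s[1:,4]);print(s[i],[ (190+r,300+np.where(l[r]==i)[0].min(),300+np.where(l[r]==i)[0].max()) for r in range(72) if (l[r]==i).any()][::3])
for p in((328.5,240),(328.5,238)):print(onz("wrist",p,110,o))
```

```text
[ 66.  74.  78. 110. 118. 121.]
[ 17  30  22  32 598] [(220, np.int64(323), np.int64(331)), (223, np.int64(319), np.int64(336)), (226, np.int64(317), np.int64(337)), (229, np.int64(317), np.int64(338)), (232, np.int64(317), np.int64(338)), (235, np.int64(317), np.int64(338)), (238, np.int64(318), np.int64(338)), (241, np.int64(318), np.int64(338)), (244, np.int64(318), np.int64(338)), (247, np.int64(320), np.int64(336)), (250, np.int64(325), np.int64(333))]
[ 495.42435688 -274.61050003  110.        ]
[ 495.4272646  -273.04020145  110.        ]
```

```bash
python3 -m handwheel '[{"fingers":0.06,"xyz":[0.003,-0.002,-0.04],"turn":0},{"fingers":0.06,"xyz":[0.003,-0.002,-0.075],"turn":0},{"fingers":0.06,"xyz":[0.003,-0.002,-0.09],"turn":0},{"fingers":0.06,"xyz":[0.003,-0.002,-0.09],"turn":0},{"fingers":0.06,"xyz":[0.003,-0.002,-0.09],"turn":0},{"fingers":0.06,"xyz":[0.003,-0.002,-0.09],"turn":0}]'
python3 - <<'E'
from h import *
o=get_obs();im=cams.read_camera("wrist");cv2.imwrite("pics/w2.png",im)
cv2.imwrite("pics/w2c.png",cv2.resize(im[180:330,220:420],(800,600),interpolation=cv2.INTER_CUBIC))
print(o["position"],o["ft_force"])
import pickle;pickle.dump(o,open("w2.pkl","wb"))
E
```

```text
t: 2.05
position: [494.9, -273.1, 125.5]
tool_rot: [2.224, 2.214, 0.001]
ft_force: [-0.1, -0.9, 1.0]
opening: 60.0
grasp_force: 0.0
[ 494.91218718 -273.12312271  125.46901924] [-0.11510833 -0.91477393  0.95219035]
```

View pics/w2c.png

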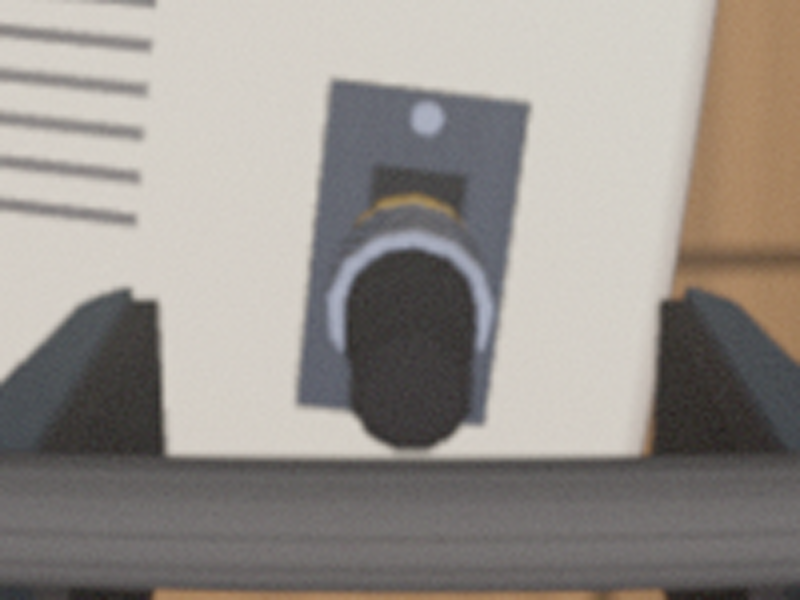

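The fingers' inner edges at crop x 160 and 658 centre on 409, and the mast sits at 411, so x is centred. The mast top disc is at crop (411,383), which is full-image (322.8,275.8).

Run:
```python
from h import *
import pickle
o=pickle.load(open("w2.pkl","rb"))
for p in((322.8,275.8),(322.8,274.8)):print(onz("wrist",p,110,o))
print(onz("wrist",(322.8,275.8+16.3),110,o))
```

```text
[ 495.45973335 -273.80987161  110.        ]
[ 495.46179451 -273.24533595  110.        ]
[ 495.42593919 -283.17401975  110.        ]
```

```bash
python3 -m handwheel '[{"fingers":0.06,"xyz":[0,0,-0.03],"turn":0},{"fingers":0.06,"xyz":[0,-0.0005,-0.06],"turn":0},{"fingers":0.05,"xyz":[0,-0.0005,-0.075],"turn":0},{"fingers":0.04,"xyz":[0,-0.0005,-0.081],"turn":0},{"fingers":0.032,"xyz":[0,-0.0005,-0.081],"turn":0},{"fingers":0.032,"xyz":[0,-0.0005,-0.081],"turn":0},{"fingers":0.032,"xyz":[0,-0.0005,-0.081],"turn":0}]' 15
python3 -m handwheel '[{"fingers":0.028,"xyz":[0,0,0],"turn":0},{"fingers":0.026,"xyz":[0,0,0],"turn":0},{"fingers":0.024,"xyz":[0,0,0],"turn":0},{"fingers":0.02,"xyz":[0,0,0],"turn":0},{"fingers":0.02,"xyz":[0,0,0],"turn":0}]' 15
```

```text
t: 2.8
position: [494.9, -273.4, 44.3]
tool_rot: [2.224, 2.215, 0.001]
ft_force: [-0.3, -0.2, 0.9]
opening: 32.0
grasp_force: 0.0
t: 3.3
position: [494.8, -273.2, 43.7]
tool_rot: [2.225, 2.216, 0.001]
ft_force: [1.2, 1.4, 5.5]
opening: 26.0
grasp_force: 15.0
```

```bash
python3 -m handwheel '[{"fingers":0.02,"xyz":[0,0,0],"turn":0},{"fingers":0.02,"xyz":[0,0,0.002],"turn":0},{"fingers":0.02,"xyz":[0,0,0.004],"turn":0},{"fingers":0.02,"xyz":[0,0,0.004],"turn":0}]' 30
python3 -m handwheel '[{"fingers":0.02,"xyz":[0,0,0.0015],"turn":0},{"fingers":0.02,"xyz":[0,0,0.003],"turn":0},{"fingers":0.02,"xyz":[0,0,0.0045],"turn":0},{"fingers":0.02,"xyz":[0,0,0.006],"turn":0},{"fingers":0.02,"xyz":[0,0,0.008],"turn":0},{"fingers":0.02,"xyz":[0,0,0.008],"turn":0}]'
python3 -m handwheel '[{"fingers":0.02,"xyz":[0,0,0.003],"turn":0},{"fingers":0.02,"xyz":[0,0,0.006],"turn":0},{"fingers":0.02,"xyz":[0,0,0.01],"turn":0},{"fingers":0.02,"xyz":[0,0,0.01],"turn":0}]'
```

```text
t: 3.7
position: [494.2, -273.0, 46.3]
tool_rot: [-2.226, -2.217, -0.0]
ft_force: [3.7, -2.0, -6.6]
opening: 25.1
grasp_force: 30.0
t: 4.3
position: [494.2, -273.1, 55.9]
tool_rot: [2.225, 2.216, 0.0]
ft_force: [2.6, 0.3, 0.6]
opening: 24.9
grasp_force: 30.0
t: 4.7
position: [494.0, -273.1, 65.8]
tool_rot: [2.225, 2.217, 0.0]
ft_force: [1.2, -0.5, -0.3]
opening: 25.2
grasp_force: 30.0
```

```bash
python3 -m handwheel '[{"fingers":0.02,"xyz":[0,0,0.01],"turn":0},{"fingers":0.02,"xyz":[0,0,0.02],"turn":0},{"fingers":0.02,"xyz":[0,0,0.03],"turn":0},{"fingers":0.02,"xyz":[0,0,0.05],"turn":0},{"fingers":0.02,"xyz":[0,0,0.08],"turn":0},{"fingers":0.02,"xyz":[0,0,0.12],"turn":0},{"fingers":0.02,"xyz":[0,0,0.12],"turn":0},{"fingers":0.02,"xyz":[0,0,0.12],"turn":0}]'
python3 - <<'E'
from h import *
o=get_obs();im=cams.read_camera("wrist");cv2.imwrite("pics/w3.png",im)
s=cams.read_camera("scene");cv2.imwrite("pics/s3.png",s)
cv2.imwrite("pics/w3c.png",np.vstack([cv2.resize(im[180:330,220:420],(400,300)),cv2.resize(s[210:310,130:263],(400,300))]))
print(o["position"],o["ft_force"])
E
```

```text
t: 5.5
position: [493.7, -272.8, 186.2]
tool_rot: [2.225, 2.216, 0.0]
ft_force: [0.1, 0.6, -2.0]
opening: 24.9
grasp_force: 30.0
[ 493.66217679 -272.80092567  186.21268663] [ 0.0708275   0.61509084 -2.03642947]
```

View pics/w3c.png

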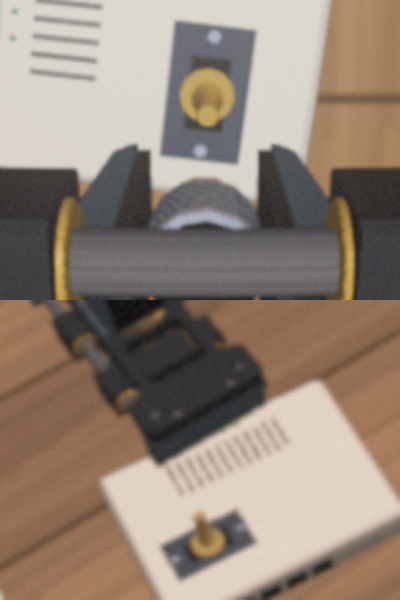

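The antenna is off and held by its sleeve. The bare old jack shows its foot near full-image (324,228) and its tip near (323.5,237.5). Next I'll take the same relative view over the new jack.

```bash
python3 -m handwheel '[{"fingers":0.02,"xyz":[0,0.02,0.034],"turn":0},{"fingers":0.02,"xyz":[0,0.055,0.034],"turn":0},{"fingers":0.02,"xyz":[0,0.095,0.034],"turn":0},{"fingers":0.02,"xyz":[0,0.135,0.034],"turn":0},{"fingers":0.02,"xyz":[0,0.175,0.034],"turn":0},{"fingers":0.02,"xyz":[0,0.215,0.034],"turn":0},{"fingers":0.02,"xyz":[0,0.255,0.034],"turn":0},{"fingers":0.02,"xyz":[0,0.295,0.034],"turn":0},{"fingers":0.02,"xyz":[0,0.33,0.034],"turn":0},{"fingers":0.02,"xyz":[0,0.35,0.034],"turn":0}]'
python3 -m handwheel '[{"fingers":0.02,"xyz":[-0.005,0.03,0],"turn":0},{"fingers":0.02,"xyz":[-0.01,0.07,0],"turn":0},{"fingers":0.02,"xyz":[-0.011,0.11,0],"turn":0},{"fingers":0.02,"xyz":[-0.011,0.15,0],"turn":0},{"fingers":0.02,"xyz":[-0.011,0.19,0],"turn":0},{"fingers":0.02,"xyz":[-0.011,0.21,0],"turn":0},{"fingers":0.02,"xyz":[-0.011,0.2195,-0.016],"turn":0},{"fingers":0.02,"xyz":[-0.011,0.2195,-0.016],"turn":0},{"fingers":0.02,"xyz":[-0.011,0.2195,-0.016],"turn":0},{"fingers":0.02,"xyz":[-0.011,0.2195,-0.016],"turn":0}]'
python3 - <<'E'
from h import *
o=get_obs();im=cams.read_camera("wrist");cv2.imwrite("pics/w4.png",im)
a=cv2.imread("pics/w3.png")
cv2.imwrite("pics/w4c.png",np.vstack([cv2.resize(i[190:290,254:394],(784,560))[130:420] for i in (a,im)]))
print(o["position"],o["tool_rot"],o["ft_force"],o["qpos"])
import pickle;pickle.dump(o,open("w4.pkl","wb"))
E
```

```text
t: 6.6
position: [492.6, 79.3, 217.4]
tool_rot: [-2.222, -2.217, 0.004]
ft_force: [0.9, -0.4, -1.0]
opening: 25.4
grasp_force: 30.0
t: 7.6
position: [483.0, 295.7, 203.0]
tool_rot: [2.227, 2.216, -0.001]
ft_force: [0.1, -0.1, -1.3]
opening: 25.4
grasp_force: 30.0
[483.00357872 295.74887804 202.97636813] [ 2.22665709e+00  2.21605621e+00 -1.21506490e-03] [ 0.10479362 -0.12622728 -1.32738624] [ 5.29295320e-01  3.13529566e-01  1.60192532e+00 -3.20146462e-04
  1.22685877e+00  5.34175626e-01]
```

View pics/w4c.png

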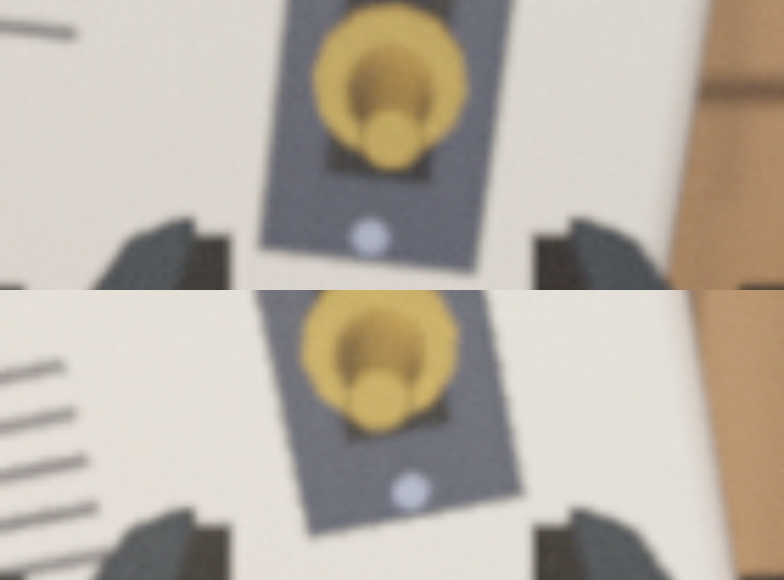

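Upper (old): foot (390,82), tip (391,138). Lower (new): foot (379,55), tip (379,110). The new jack is therefore offset by about (-1.2, +3.8) mm from the TCP's axis, which puts it at about (481.8, 299.5). Lowering to just above the tip.

```bash
python3 -m handwheel '[{"fingers":0.02,"xyz":[-0.001,0.004,-0.03],"turn":0},{"fingers":0.02,"xyz":[-0.001,0.004,-0.06],"turn":0},{"fingers":0.02,"xyz":[-0.001,0.004,-0.085],"turn":0},{"fingers":0.02,"xyz":[-0.001,0.004,-0.098],"turn":0},{"fingers":0.02,"xyz":[-0.001,0.004,-0.098],"turn":0},{"fingers":0.02,"xyz":[-0.001,0.004,-0.098],"turn":0},{"fingers":0.02,"xyz":[-0.001,0.004,-0.098],"turn":0}]'
python3 - <<'E'
from h import *
o=get_obs();P=[]
im=cams.read_camera("wrist");s=cams.read_camera("scene");P=[o["position"]]+[get_obs()["position"]]
cv2.imwrite("pics/w5c.png",np.hstack([cv2.resize(im[200:320,240:400],(400,300)),cv2.resize(s[125:200,330:430],(400,300),interpolation=cv2.INTER_CUBIC)]))
print(P,o["ft_force"])
E
```

```text
t: 8.35
position: [483.1, 301.0, 106.6]
tool_rot: [2.226, 2.216, 0.005]
ft_force: [0.5, 0.6, -1.1]
opening: 25.1
grasp_force: 30.0
[array([483.12658336, 301.03861238, 106.60618782]), array([482.81283728, 300.98426945, 106.33051284])] [ 0.4592321   0.60667287 -1.14278598]
```

View pics/w5c.png

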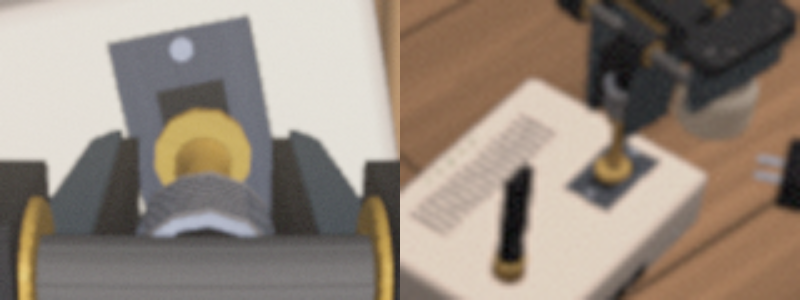

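The wrist half shows the sleeve centred at crop x≈206 over the foot and nipple at x≈204. The scene half shows the antenna's mouth just above the nipple tip. Both agree, so I'll feel my way down.

```bash
python3 -m handwheel '[{"fingers":0.02,"xyz":[-0.0003,-0.0002,-0.002],"turn":0},{"fingers":0.02,"xyz":[-0.0003,-0.0002,-0.004],"turn":0},{"fingers":0.02,"xyz":[-0.0003,-0.0002,-0.006],"turn":0},{"fingers":0.02,"xyz":[-0.0003,-0.0002,-0.006],"turn":0}]'
python3 -m handwheel '[{"fingers":0.02,"xyz":[0,0,-0.001],"turn":0},{"fingers":0.02,"xyz":[0,0,-0.002],"turn":0},{"fingers":0.02,"xyz":[0,0,-0.003],"turn":0},{"fingers":0.02,"xyz":[0,0,-0.003],"turn":0}]'
python3 -m handwheel '[{"fingers":0.02,"xyz":[0,0,-0.001],"turn":0},{"fingers":0.02,"xyz":[0,0,-0.002],"turn":0},{"fingers":0.02,"xyz":[0,0,-0.003],"turn":0},{"fingers":0.02,"xyz":[0,0,-0.003],"turn":0}]'
```

```text
t: 8.85
position: [481.4, 300.2, 98.6]
tool_rot: [-2.226, -2.217, 0.001]
ft_force: [-0.3, -0.6, -0.6]
opening: 24.9
grasp_force: 30.0
t: 9.25
position: [481.7, 300.4, 95.8]
tool_rot: [2.226, 2.217, 0.0]
ft_force: [0.7, 0.6, -0.3]
opening: 25.2
grasp_force: 30.0
t: 9.65
position: [481.7, 300.4, 92.8]
tool_rot: [2.226, 2.217, 0.0]
ft_force: [0.6, 0.4, -0.9]
opening: 25.2
grasp_force: 30.0
```

```bash
python3 -m handwheel '[{"fingers":0.02,"xyz":[0,0,-0.001],"turn":0},{"fingers":0.02,"xyz":[0,0,-0.002],"turn":0},{"fingers":0.02,"xyz":[0,0,-0.003],"turn":0},{"fingers":0.02,"xyz":[0,0,-0.003],"turn":0}]'
python3 -m handwheel '[{"fingers":0.02,"xyz":[0,0,-0.001],"turn":0},{"fingers":0.02,"xyz":[0,0,-0.002],"turn":0},{"fingers":0.02,"xyz":[0,0,-0.003],"turn":0},{"fingers":0.02,"xyz":[0,0,-0.003],"turn":0}]'
```

```text
t: 10.05
position: [481.7, 300.4, 89.8]
tool_rot: [2.226, 2.217, -0.0]
ft_force: [1.0, 0.2, -1.4]
opening: 25.5
grasp_force: 30.0
t: 10.45
position: [481.7, 300.4, 86.8]
tool_rot: [2.226, 2.217, -0.0]
ft_force: [-0.3, 0.2, -0.8]
opening: 25.1
grasp_force: 30.0
```

```bash
python3 -m handwheel '[{"fingers":0.02,"xyz":[0,0,-0.001],"turn":0},{"fingers":0.02,"xyz":[0,0,-0.0025],"turn":0},{"fingers":0.02,"xyz":[0,0,-0.004],"turn":0},{"fingers":0.02,"xyz":[0,0,-0.004],"turn":0}]'
python3 -m handwheel '[{"fingers":0.02,"xyz":[0,0,-0.001],"turn":0},{"fingers":0.02,"xyz":[0,0,-0.0025],"turn":0},{"fingers":0.02,"xyz":[0,0,-0.004],"turn":0},{"fingers":0.02,"xyz":[0,0,-0.004],"turn":0}]'
python3 -m handwheel '[{"fingers":0.02,"xyz":[0,0,-0.001],"turn":0},{"fingers":0.02,"xyz":[0,0,-0.002],"turn":0},{"fingers":0.02,"xyz":[0,0,-0.003],"turn":0},{"fingers":0.02,"xyz":[0,0,-0.003],"turn":0}]'
```

```text
t: 10.85
position: [481.7, 300.3, 82.7]
tool_rot: [2.226, 2.217, -0.0]
ft_force: [1.3, -0.2, 0.1]
opening: 25.3
grasp_force: 30.0
t: 11.25
position: [481.7, 300.4, 78.7]
tool_rot: [2.226, 2.217, -0.0]
ft_force: [0.5, -0.2, -0.7]
opening: 25.1
grasp_force: 30.0
t: 11.65
position: [481.7, 300.3, 75.8]
tool_rot: [2.226, 2.217, -0.0]
ft_force: [0.8, 0.6, -1.5]
opening: 25.3
grasp_force: 30.0
```

```bash
for i in 1 2 3; do python3 -m handwheel '[{"fingers":0.02,"xyz":[0,0,-0.001],"turn":0},{"fingers":0.02,"xyz":[0,0,-0.001],"turn":0}]' | grep -E 'pos|force'; done
```

```text
position: [481.7, 300.4, 74.9]
ft_force: [0.6, -0.1, -0.8]
grasp_force: 30.0
position: [481.8, 300.4, 73.9]
ft_force: [0.6, 0.1, -0.9]
grasp_force: 30.0
position: [482.1, 300.4, 73.1]
ft_force: [0.6, 0.1, -0.7]
grasp_force: 30.0
```

```bash
python3 -m handwheel '[{"fingers":0.02,"xyz":[0,0,-0.001],"turn":0},{"fingers":0.02,"xyz":[0,0,-0.001],"turn":0}]' | grep -E 'pos|force'; python3 -m handwheel '[{"fingers":0.02,"xyz":[0,0,-0.001],"turn":0},{"fingers":0.02,"xyz":[0,0,-0.001],"turn":0}]' | grep -E 'pos|force'
```

```text
position: [482.3, 300.5, 72.4]
ft_force: [1.6, -0.2, 1.7]
grasp_force: 30.0
position: [482.4, 300.6, 71.7]
ft_force: [2.0, -1.6, 4.1]
grasp_force: 30.0
```

Contact on the cone at TCP z≈72.5, so the rim is near 69 and the foot near 59. Releasing, then re-gripping on the mast.

```bash
python3 -m handwheel '[{"fingers":0.02,"xyz":[0,0,0.001],"turn":0},{"fingers":0.03,"xyz":[0,0,0.001],"turn":0},{"fingers":0.045,"xyz":[0,0,0.001],"turn":0},{"fingers":0.045,"xyz":[0,0,0.001],"turn":0},{"fingers":0.045,"xyz":[0,0,0.02],"turn":0},{"fingers":0.045,"xyz":[0,0,0.045],"turn":0},{"fingers":0.045,"xyz":[0,0,0.045],"turn":0},{"fingers":0.045,"xyz":[0,0,0.045],"turn":0}]' 12
python3 - <<'E'
from h import *
o=get_obs();im=cams.read_camera("wrist");s=cams.read_camera("scene")
cv2.imwrite("pics/w6c.png",np.hstack([cv2.resize(im[200:320,240:400],(400,300)),cv2.resize(s[125:200,330:430],(400,300),interpolation=cv2.INTER_CUBIC)]))
print(o["position"],o["ft_force"])
E
```

```text
t: 13.45
position: [481.5, 300.3, 115.8]
tool_rot: [-2.226, -2.217, -0.0]
ft_force: [-0.6, -0.9, -0.5]
opening: 44.9
grasp_force: 0.0
[481.51649024 300.33208178 115.84949993] [-0.56721697 -0.91187009 -0.46401907]
```

View pics/w6c.png

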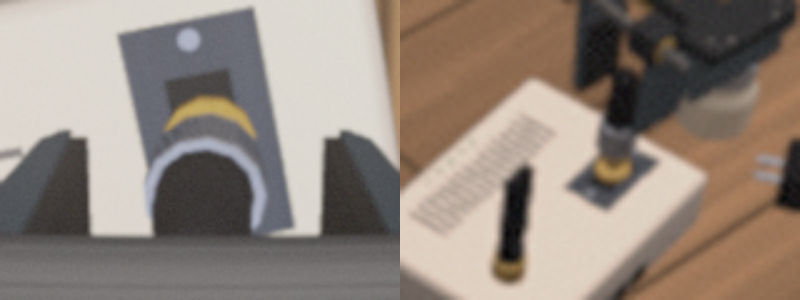

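The antenna stands upright on the cone, with the fingers open around the mast. Gripping the mast and pressing gently.

```bash
python3 -m handwheel '[{"fingers":0.03,"xyz":[0,0,0],"turn":0},{"fingers":0.02,"xyz":[0,0,0],"turn":0},{"fingers":0.015,"xyz":[0,0,0],"turn":0},{"fingers":0.012,"xyz":[0,0,0],"turn":0},{"fingers":0.012,"xyz":[0,0,0],"turn":0}]' 30
python3 -m handwheel '[{"fingers":0.012,"xyz":[0,0,-0.001],"turn":0},{"fingers":0.012,"xyz":[0,0,-0.002],"turn":0},{"fingers":0.012,"xyz":[0,0,-0.002],"turn":0}]'
python3 -m handwheel '[{"fingers":0.012,"xyz":[0,0,-0.001],"turn":0},{"fingers":0.012,"xyz":[0,0,-0.002],"turn":0},{"fingers":0.012,"xyz":[0,0,-0.002],"turn":0}]'
```

```text
t: 14.05
position: [481.9, 300.4, 115.9]
tool_rot: [2.226, 2.217, 0.0]
ft_force: [-0.1, 0.4, -0.7]
opening: 17.1
grasp_force: 30.0
t: 14.35
position: [482.1, 300.5, 114.6]
tool_rot: [2.226, 2.217, 0.002]
ft_force: [-0.2, 0.4, 3.7]
opening: 16.8
grasp_force: 30.0
t: 14.65
position: [482.3, 300.7, 113.4]
tool_rot: [2.225, 2.217, 0.003]
ft_force: [-1.3, -0.5, 8.1]
opening: 17.1
grasp_force: 30.0
```

```bash
for i in 1 2 3; do python3 -m handwheel '[{"fingers":0.012,"xyz":[0,0,-0.001],"turn":0},{"fingers":0.012,"xyz":[0,0,-0.001],"turn":0}]' | grep -E 'pos|ft_force'; done
```

```text
position: [482.3, 300.7, 112.6]
ft_force: [-1.5, -1.0, 8.5]
position: [481.9, 300.4, 110.3]
ft_force: [1.2, -0.4, 1.1]
position: [482.0, 300.4, 108.7]
ft_force: [0.9, -0.9, 1.4]
```

```bash
for i in 1 2 3 4; do python3 -m handwheel '[{"fingers":0.012,"xyz":[0,0,-0.001],"turn":0},{"fingers":0.012,"xyz":[0,0,-0.001],"turn":0}]' | grep -E 'pos|ft_force'; done
```

```text
position: [481.9, 300.3, 107.6]
ft_force: [2.1, -0.5, -1.0]
position: [481.1, 300.2, 106.3]
ft_force: [0.9, 0.9, -1.1]
position: [481.3, 300.3, 105.9]
ft_force: [0.0, 0.1, 2.0]
position: [481.5, 300.4, 105.8]
ft_force: [-2.0, -1.2, 6.3]
```

```bash
for i in 1 2; do python3 -m handwheel '[{"fingers":0.012,"xyz":[0,0,-0.001],"turn":0},{"fingers":0.012,"xyz":[0,0,-0.001],"turn":0}]' | grep -E 'pos|ft_force'; done
echo pullcheck; python3 -m handwheel '[{"fingers":0.012,"xyz":[0,0,0.002],"turn":0},{"fingers":0.012,"xyz":[0,0,0.004],"turn":0},{"fingers":0.012,"xyz":[0,0,0.006],"turn":0},{"fingers":0.012,"xyz":[0,0,0.006],"turn":0}]'
```

```text
position: [481.6, 300.5, 105.7]
ft_force: [-2.7, -1.3, 10.8]
position: [481.9, 300.5, 105.6]
ft_force: [-3.3, -2.9, 15.2]
pullcheck
t: 16.85
position: [481.1, 299.9, 106.7]
tool_rot: [-2.225, -2.217, 0.004]
ft_force: [3.1, 1.9, -15.8]
opening: 17.0
grasp_force: 29.9
```

It holds a 16 N tug, so it's locked. Easing the load, releasing and rising.

```bash
python3 -m handwheel '[{"fingers":0.012,"xyz":[0,0,-0.003],"turn":0},{"fingers":0.012,"xyz":[0,0,-0.004],"turn":0},{"fingers":0.025,"xyz":[0,0,-0.004],"turn":0},{"fingers":0.05,"xyz":[0,0,-0.004],"turn":0},{"fingers":0.05,"xyz":[0,0,-0.004],"turn":0},{"fingers":0.05,"xyz":[0,0,0.02],"turn":0},{"fingers":0.05,"xyz":[0,0,0.06],"turn":0},{"fingers":0.05,"xyz":[0,0,0.09],"turn":0},{"fingers":0.05,"xyz":[0,0,0.09],"turn":0},{"fingers":0.05,"xyz":[0,0,0.09],"turn":0}]'
python3 - <<'E'
from h import *
o=get_obs();im=cams.read_camera("wrist");s=cams.read_camera("scene")
cv2.imwrite("pics/w7c.png",np.hstack([cv2.resize(im[190:310,240:400],(400,300)),cv2.resize(s[125:200,330:430],(400,300),interpolation=cv2.INTER_CUBIC)]))
print(o["position"],o["ft_force"])
E
```

```text
t: 17.85
position: [481.8, 300.4, 199.6]
tool_rot: [2.226, 2.217, 0.002]
ft_force: [-0.7, -0.0, -0.2]
opening: 49.9
grasp_force: 0.0
[481.8413202  300.44048511 199.58532615] [-0.6716425  -0.02448324 -0.20358588]
```

View pics/w7c.png

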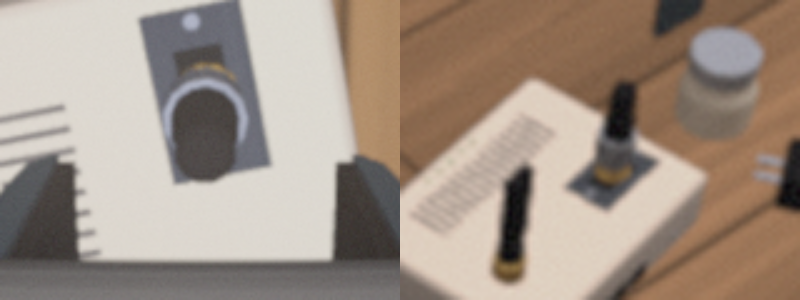

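The antenna sits upright and lower on the new jack, with its sleeve forward and the gripper clear. Handing in.

```bash
python3 -c "
from plant import workorder
print(workorder.sign_off())"
```

```text
the job is handed in; nothing more can be done
None
```

The stub antenna is now on the new gateway's jack, upright with its sleeve forward; it held a 16 N upward tug, the press peaked at about 15 N, and I handed the job in at about 18 s (no verdict was returned).

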